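Refit the bay cover of a pedal case

ROBOT

A 6-joint arm with a two-finger parallel gripper is mounted at the origin on the work surface. World frame = base frame: x ahead of the robot, y to its left, z up, the work surface at z = 0. Lengths are in mm, angles in rad, forces in N, time in s.
With the tool pointing down it reaches from about 350 to 975 mm from the base axis. Payload 7.1 kg.
Tool frame: the origin (TCP) lies midway between the tips of the shut fingers; the grasp point (between the pads) lies 19 mm behind it (ctrl.grasp_offset is the distance from the TCP to the grasp point, in mm); z points along the fingers, y is the line along which they close (so a half turn about z gives the same grasp; the last joint's range is limited). The gripper opens to 88 mm and grips with 3 to 60 N. Pads are 20 mm wide; open, the fingers measure 115 mm over their backs; the gripper's body (75 mm by 178 mm) begins 61 mm behind the grasp point.
Start: joints at [-1.301, 0.423, 1.63, -0, 1.089, -0.019], TCP at [178.019, -599.094, 199.475] pointing down, gripper open.
Joint ranges: [-3, 3], [-0.9, 2.11], [0.09, 2.58], [-1.31, 4.45], [0.11, 2.69], [-2.54, 2.54]. Speed limits (rad/s): [2.39, 2.39, 3.01, 3.14, 3.14, 3.14].

INTERFACE

Orientations are given as a rotation vector (axis times angle).
In Python, from workcell import sensors, viewer, ctrl gives the robot as it stands. The module is installed in compiled form; this text tells all that it offers.
- The arm moves only by the shell command python3 -m handwheel 'ROWS'. ROWS is JSON, a list of rows, each a list of 7 numbers: the shift along the tool's x, y, z in mm, then the turn, a rotation vector about the tool's x, y, z in rad, then the closure, from 0 (fully open) to 1 (shut). In form: [[x, y, z, rx, ry, rz, jaw], ...]. A call has 1 to 10 rows; each row shifts and turns the commanded pose from where the row before left it, along the tool's axes as they then stand; what a row does not reach is not made up. A row lasts 1/8 s, in which the tool goes at most 62.5 mm and 10.7 degrees, less where a joint would pass 70% of its speed; a pose out of reach is approached as far as the arm can. A call is refused whole if a number of a shift passes 62.5 or a number of a turn 0.188, either way. A call with a gripper value outside its range is refused whole. The fingers move at their own pace and stop on an object; the grip force is fixed at half the most. Time passes only in rows, so rows that do not move let the fingers close. It gives the time, the measured TCP pose, the force, the opening and the grip force at its end, in the units of the state.
- sensors.get_obs(): the state, without advancing time (a new reading comes with each control period).
- viewer.get_image(name): name is "side" or "top"; returns a dict with "frame" (420x560x3 uint8, blue, green, red), "fov_y" (degrees; the focal length in pixels is half the picture's height over the tangent of half this angle, whatever the lens; pixels are square), "cx", "cy" (the principal point, pixels), "distortion" ([k1, k2, p1, p2, k3] as OpenCV has them; the pictures are not rectified), "R" (3x3) and "t" (3): a world point X has camera coordinates R X + t. Camera axes: x right, y down, z forward; pixel columns grow to the right and rows downward; lengths in mm; the calibration is good to about 2 mm. A picture is of the moment at which its call begins. There is no depth.
- ctrl.close_job(): hands the job in; it is judged then, once.
The state is a dict: "t": time; "qpos": joint angles; "qvel": joint speeds; "joint_torque": joint torques, N m; "ee_pos": TCP position; "orientation": TCP orientation; "ft_force": force on the tool from outside, world axes, zero at the start; "moment": the same for the moment, N m; "width": finger opening in mm; "grasp_force": force on a finger pad.
Only numpy, scipy, OpenCV 4.12 (cv2) and the standard library are available. Lean on these libraries where they do the work, as an engineer would, in place of code of your own. Each camera call takes 0.05 s, during which the arm holds its last target. There are 200 camera calls.

TASK

Put the loose plywood cover back on the open bay of the wooden pedal case: with its front raised, slide its plain edge fully home under the metal lip of the bay, then turn the front down and press it past the spring roller so that the cover lies flat on its ledges. Work by feel and do not force the thin wood, let go of the cover, and leave the other small things where they are.

Things in the scene. Friction and masses are not known exactly. Their poses are not given: they have to be found in the camera images.
- cover_pull (a point): Centre of the pull on the loose cover: a solid wooden bar on its top, 16 mm thick (x), 70 long (y), 34 tall; this point is half-way up it, 23 mm above the cover's underside. It stands off the middle: front edge 65 mm away along +x, hook edge 95 mm along -x. Axes: x from hook edge to front edge, y along the bar, z up out of the cover's top face
- cover_hook_edge (a point): Middle of the lower corner of the cover's plain edge, which goes under the lip. The cover is plywood 160 (x) x 120 (y) x 6 mm thick, 100 to 200 g, at first lying flat on the shelf (underside at z = 0), pull upward. Same axes as the pull
- cover_front_edge (a point): Middle of the lower corner of the cover's front edge, the one with a small steel strike plate (40 x 12 mm) on top, 160 mm from the hook edge. Same axes
- case: Wooden pedal case, fixed, 240 (x) x 296 (y) x 100 mm tall; origin: centre of its underside; x runs from its lip side (nearer the robot) to its front. The -y half is closed on top, with a swing door half open in front and a red pedal inside. The +y half is the bay, open on top: side walls at y = +6 and +134 (cover 120 wide, 4 mm play each side), all rims 100 mm high. Case axes for all points below
- lip (a point): Nominal middle of the lip's tip, lower corner: (-71, 70, 93.5) mm in the case. The lip is an aluminium strip 6.5 mm thick on the -x side of a plywood frame in the bay. The frame is adjustable along the case's x and clamped by screws in slots: lip, stop, ledges, rail and roller sit together up to 9 mm either way from all these nominal points; feel or look for it
- stop (a point): Nominal back of the slot under the lip, on the ledge: (-85, 70, 84) mm in the case. The lip overhangs the ledge by 14 mm, 9.5 mm above it: the 6 mm cover goes fully in only at a tilt under about 0.2 rad. The hook edge is home when it touches this wall. The ledge reaches 55 mm from here into the bay: 41 mm of it show beyond the lip's tip to set the hook edge down on
- front_rail (a point): Nominal inner face of the frame's front rail at ledge height: (77, 70, 84) mm in the case, always 162 mm from the stop; the 160 mm cover clears it only with its hook edge home. The cover lies on ledges all round, 84 mm above the case's underside. A power supply in the bay rises to 45 mm
- catch_axis (a point): Nominal axis of the spring roller in the middle of the front rail (12 mm diameter, 20 mm wide, along y), 11 mm above the ledge, standing 4.5 mm out over the bay; it yields to +x. Hook edge home, the front edge's underside meets it 16 mm above the ledge; about 4 to 8 N down at the pull takes the edge past it, and it springs back over the cover's top. Not home, it jams
- capo: Steel guitar capo, 85 x 60 x 12 mm, lying on the closed top of the case beside the bay; leave it
- slide: Glass slide, a tube 27 mm in diameter and 62 mm tall, standing on end; leave it
- screwdriver: Blue plastic-handled screwdriver, 190 mm long, lying; leave it
- tuner: Grey tuner pedal, 118 x 68 x 47 mm; leave it
- battery: Block battery, 27 x 18 x 45 mm, standing; leave it
- pick_tin: Round flat tin, 62 mm in diameter, 19 mm tall; leave it
- winder: Grey string winder, 100 mm long; leave it

How it is judged (in metres and radians):
On the way:
1. the cover's hook edge is down at the lip with its front still raised (x of cover_hook_edge in the frame of case between -0.097 and -0.0745 m and z of cover_hook_edge in the frame of case between 0.08 and 0.09 m and z of cover_front_edge in the frame of case above 0.096 m), for 0.1 s.
At the end, for the whole second after the job is handed in: The cover lies in the bay with its hook edge under the lip (72 to 97 mm behind the case's middle), both its hook edge and its front edge down on the ledges to within 3 mm (so the front is below the roller), flat within 0.04 rad, at rest (x of cover_hook_edge in the frame of case between -0.097 and -0.072 m and z of cover_hook_edge in the frame of case between 0.0815 and 0.087 m and z of cover_front_edge in the frame of case between 0.0815 and 0.087 m and angle between the z axis of cover_pull and the z axis of case, either way round below 0.04 rad and linear speed of cover below 0.01 m/s); the robot touches nothing.
It fails at once if the cover is forced: over 20 N between it and the case while its front is still raised, or over 60 N at any time ((contact force between cover and case above 20 N and z of cover_front_edge in the frame of case above 0.0865 m) or contact force between cover and case above 60 N).
It fails at once if one of the other small things is shifted by more than 20 mm (distance of any of capo, slide, screwdriver, tuner, battery, pick_tin, winder from where it was at the start of the episode above 0.02 m).
It also fails if it takes over 46 s, if anything falls off the work surface, if the arm or the gripper's body presses on something with over 40 N, if the wrist force passes 120 N, or if a joint passes its speed limit or range.

## Working session

There is one attempt and no reset: what is moved stays moved. The work goes in short steps, Python scripts to look and compute and a shell command to move; the robot and the scene stay as the last step left them, time stands still between calls to the robot, and variables do not carry over. Pictures are saved under pics/ and viewed, at most 10 in all, crops included, and the job is handed in when it is done.

```bash
mkdir -p pics
cat > h.py <<'E'
import numpy as np, cv2
from workcell import sensors, viewer, ctrl
from scipy.spatial.transform import Rotation as Rn
def cam(n):
    d=viewer.get_image(n); f=d["frame"].shape[0]/2/np.tan(np.radians(d["fov_y"])/2)
    d["K"]=np.array([[f,0,d["cx"]],[0,f,d["cy"]],[0,0,1.]]); d["D"]=np.array(d["distortion"],float)
    d["R"]=np.array(d["R"],float); d["t"]=np.array(d["t"],float); return d
def ray(d,uv):
    p=cv2.undistortPoints(np.array(uv,float).reshape(-1,1,2),d["K"],d["D"]).reshape(-1,2)
    v=np.c_[p,np.ones(len(p))]@d["R"]; return -d["R"].T@d["t"], v/np.linalg.norm(v,axis=1)[:,None]
def onz(d,uv,z):
    c,v=ray(d,uv); return c+v*((z-c[2])/v[:,2])[:,None]
def proj(d,X): return cv2.projectPoints(np.array(X,float).reshape(-1,1,3),cv2.Rodrigues(d["R"])[0],d["t"],d["K"],d["D"])[0].reshape(-1,2)
E
python3 - <<'E'
from h import *
for n in("side","top"):
    d=cam(n); cv2.imwrite(f"pics/{n}0.png",cv2.resize(d["frame"],(800,600))); cv2.imwrite(f"pics/{n}0raw.png",d["frame"])
    print(n,d["fov_y"],-d["R"].T@d["t"],d["R"][2],d["D"])
o=sensors.get_obs();print(o)
E
```

```text
side 45.496401238680235 [ 360.69536833 1030.57496828  980.75182386] [ 0.10115857 -0.76333453 -0.63803397] [-0.07901573  0.          0.          0.          0.        ]
top 53.96798111212789 [ 327.4684021   -31.51103435 1064.00229555] [ 0.1608046  -0.01435737 -0.98688183] [-0.10283792  0.          0.          0.          0.        ]
{'t': 0.1, 'qpos': array([-1.30102020e+00,  4.23775190e-01,  1.63060936e+00, -1.77592138e-05,
        1.08858451e+00, -1.90139002e-02]), 'qvel': array([ 1.31296047e-04, -9.62512537e-04, -1.78587054e-03,  6.56661228e-05,
        2.00194138e-03,  2.66156367e-04]), 'joint_torque': array([-2.44644179e-04, -5.45612955e+01, -2.74324912e+01,  6.45457115e-02,
        1.88204111e-02, -3.19254161e-05]), 'ee_pos': array([ 177.86478582, -598.60180892,  198.77437788]), 'orientation': array([-3.10754722e+00, -4.51872182e-01,  2.94755536e-04]), 'ft_force': array([ 0.24298812,  0.51339096, -0.0883705 ]), 'moment': array([ 0.03358575,  0.00664343, -0.02558954]), 'grasp_force': 0.0, 'width': 88.01863315691888}
```

View pics/top0.png

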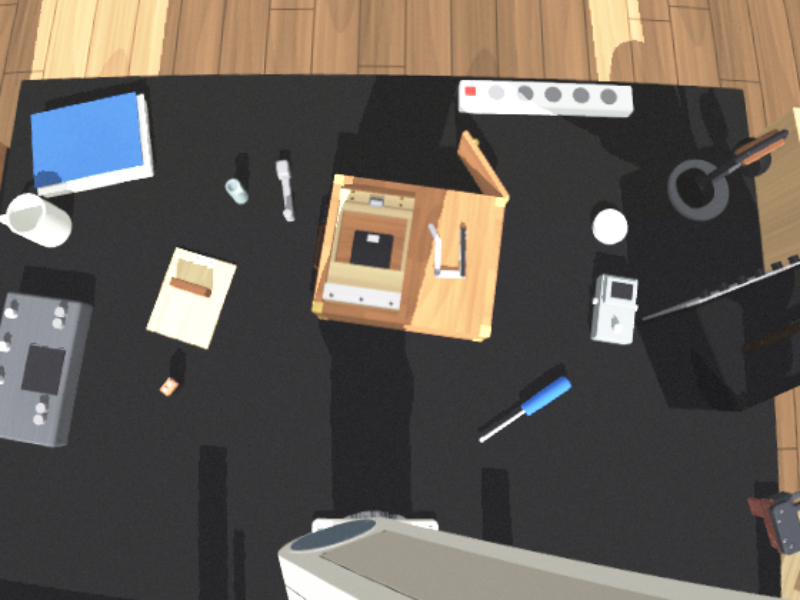

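View pics/side0.png

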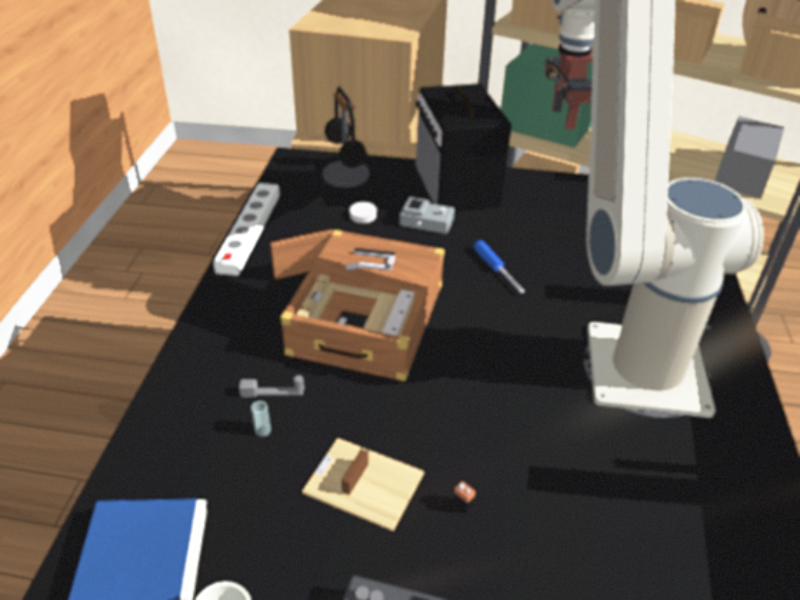

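The top view shows the cover at about (190,298), with its pull at (190,288). The bay is at (370,250), with the white lip at (362,297) and the roller at (376,200). In the side view the strike plate is at (323,465), so the cover's front points away from the robot. Next I'll crop for precise corners.

Run:
```python
import cv2,numpy as np
a=cv2.imread("pics/top0raw.png")
c=a[115:245,215:360]; c2=a[165:250,95:170]
im=np.zeros((600,800,3),np.uint8)
c=cv2.resize(c,None,fx=4,fy=4,interpolation=cv2.INTER_CUBIC); c2=cv2.resize(c2,None,fx=2.9,fy=2.9,interpolation=cv2.INTER_CUBIC)
im[:520,:580]=c; im[:c2.shape[0],582:582+c2.shape[1]]=c2
s=cv2.imread("pics/side0raw.png")[300:375,205:305]; s=cv2.resize(s,(218,164)); im[300:464,582:800]=s
cv2.imwrite("pics/crop.png",im)
```

```text
(no output)
```

View pics/crop.png

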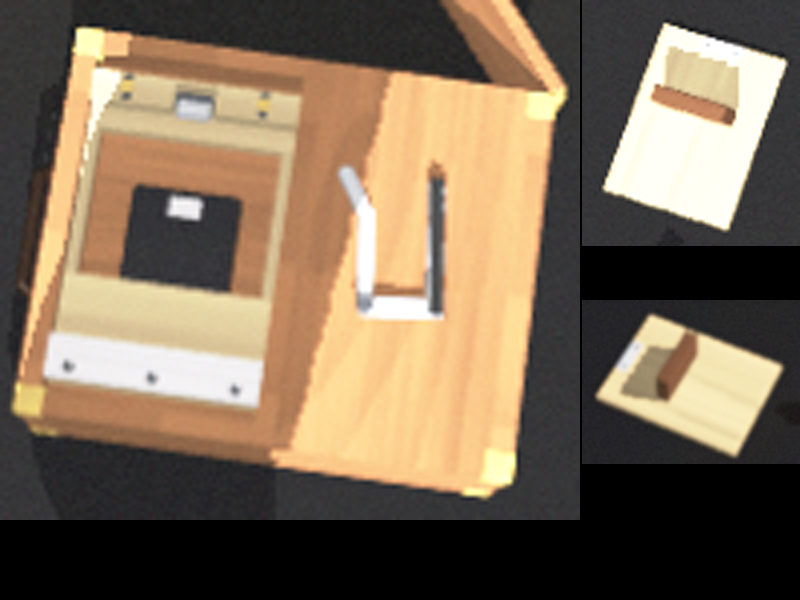

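The crop shows the case rim corners at about (78,28), (565,95) and (14,412). The lip's tip line runs (52,333)–(262,363), the roller is at (195,105), and the cover corners and the strike plate (720,47) are clear.

```bash
cat > m1.py <<'E'
from h import *
d=cam("top"); s=cam("side")
fr=d["frame"]
# cover mask (pale, low saturation bright), top and side
def quad(img,roi):
    x0,y0,x1,y1=roi; c=img[y0:y1,x0:x1]; m=(c.max(2)>95).astype(np.uint8)
    m=cv2.morphologyEx(m,cv2.MORPH_CLOSE,np.ones((5,5)))
    k=max(cv2.findContours(m,cv2.RETR_EXTERNAL,cv2.CHAIN_APPROX_NONE)[0],key=cv2.contourArea)
    r,_t=[],0
    e=cv2.approxPolyDP(k,6,True).reshape(-1,2)
    out=[]; k=k.reshape(-1,2).astype(float); n=len(e)
    L=[]
    for i in range(n):
        a,b=e[i].astype(float),e[(i+1)%n].astype(float); u=(b-a)/np.hypot(*(b-a)); w=k-a
        t=w@u; dd=abs(w[:,0]*u[1]-w[:,1]*u[0]); q=k[(t>5)&(t<np.hypot(*(b-a))-5)&(dd<3)]
        vx,vy,px,py=cv2.fitLine(q.astype(np.float32),cv2.DIST_HUBER,0,.01,.01).ravel(); L.append(np.cross([px,py,1],[px+vx,py+vy,1]))
    for i in range(n):
        p=np.cross(L[i-1],L[i]); out.append(p[:2]/p[2])
    return np.array(out)+[x0,y0]
q=quad(fr,(95,165,170,250)); print("cover top px",q.round(1)); P=onz(d,q,6); print(P.round(1), np.linalg.norm(P-np.roll(P,-1,0),axis=1))
q=quad(s["frame"],(205,300,305,375)); print("cover side px",q.round(1)); P=onz(s,q,6); print(P.round(1), np.linalg.norm(P-np.roll(P,-1,0),axis=1))
g=lambda p:np.array(p,float)/4+[215,115]
C=onz(d,g([(78,28),(565,95),(14,412)]),100); print("case",C.round(1),np.linalg.norm(C[0]-C[1]),np.linalg.norm(C[0]-C[2]))
M=np.array([[120,148],[120,-148],[-120,148]],float)
A=C[:,:2];Z=(M-M.mean(0)).T@(A-A.mean(0)); yaw=np.arctan2(Z[0,1]-Z[1,0],Z[0,0]+Z[1,1])
R=np.array([[np.cos(yaw),-np.sin(yaw)],[np.sin(yaw),np.cos(yaw)]]); o=A.mean(0)-R@M.mean(0)
print("case o",o,"yaw",yaw,"resid",(A-o-M@R.T).round(1))
L=onz(d,g([(52,333),(262,363)]),100)[:,:2]; print("lip tip case",(L-o)@R)
r=onz(d,g([(195,105)]),101)[:,:2]; print("roller top",(r-o)@R)
w=onz(d,g([(120,75),(300,95),(262,408),(45,375)]),100)[:,:2]; print("misc z100",((w-o)@R).round(1))
E
python3 m1.py
```

```text
cover top px [[122.6 172.9]
 [101.8 230. ]
 [144.8 244.2]
 [164.9 185.3]]
[[590.3 379.3   6. ]
 [436.8 423.9   6. ]
 [401.5 306.9   6. ]
 [557.2 262.7   6. ]] [159.92165236 122.18995819 161.89327532 121.21100188]
cover side px [[235.8 305.8]
 [210.2 344.1]
 [275.1 371.5]
 [297.5 329.4]]
[[557.4 262.3   6. ]
 [592.8 381.2   6. ]
 [435.2 428.3   6. ]
 [399.2 308.8   6. ]] [124.11253937 164.48140008 124.80614148 164.82083983]
case [[ 698.    73.8  100. ]
 [ 659.3 -226.1  100. ]
 [ 459.2  104.6  100. ]] 302.3497557956032 240.77897318112386
case o [559.33425623 -59.49175753] yaw -0.13288085769268124 resid [[ 0.1  2.5]
 [ 0.6 -4. ]
 [-0.8  1.5]]
lip tip case [[-70.96613508 134.84121804]
 [-70.96651159   8.76470592]]
roller top [[80.73597768 71.68413087]]
misc z100 [[ 93.5 120. ]
 [ 96.7   9.3]
 [-97.6   5. ]
 [-96.5 134.9]]
```

```bash
cat >> h.py <<'E'
def Rd(yaw,tilt=0):  # tool x=cover y, y=cover x, z=-cover z; tilt>0 raises the front
    cx=Rn.from_euler("z",yaw)*Rn.from_euler("y",-tilt); return cx*Rn.from_matrix(np.array([[0,1,0],[1,0,0],[0,0,-1.]]))
def pose():
    o=sensors.get_obs(); return np.array(o["ee_pos"]),Rn.from_rotvec(o["orientation"])
def plan(p,R,p1,R1,n,jaw=0):
    rv=(R.inv()*R1).as_rotvec(); out=[]
    for i in range(1,n+1):
        a=i/n; pt=p+0; tgt_p=P0+(p1-P0)*a if i>1 else p+(p1-p)*a
        if i==1: P0=p.copy(); R0=R
        tgt_p=P0+(np.array(p1)-P0)*a; tgt_R=R0*Rn.from_rotvec(rv*a)
        s=np.round(R.inv().apply(tgt_p-p),1); t=np.round((R.inv()*tgt_R).as_rotvec(),3)
        p=p+R.apply(s); R=R*Rn.from_rotvec(t); out.append([*map(float,s),*map(float,t),jaw])
    print(str(out).replace(" ","")); return p,R
E
sed -i '/pt=p+0/s/.*/        a=i\/n/' h.py
python3 - <<'E'
from h import *
p,R=pose()
R1=Rd(-.28)
p,R=plan(p,R,np.array([480,-90,215.]),Rd(-.75),10)
p,R=plan(p,R,np.array([511,340,130.]),R1,8)
p,R=plan(p,R,np.array([511,340,60.]),R1,2)
E
```

```text
[[43.4,-40.2,-1.6,-0.0,-0.0,-0.053,0],[45.6,-37.8,-1.5,-0.0,-0.0,-0.053,0],[47.4,-35.3,-1.6,-0.0,-0.0,-0.054,0],[49.3,-32.8,-1.5,-0.0,-0.0,-0.053,0],[51.0,-30.0,-1.6,-0.0,-0.0,-0.053,0],[52.4,-27.4,-1.6,-0.001,-0.0,-0.053,0],[53.9,-24.5,-1.6,0.0,-0.0,-0.053,0],[55.1,-21.6,-1.5,0.0,-0.0,-0.054,0],[56.1,-18.6,-1.6,0.0,-0.0,-0.053,0],[57.1,-15.6,-1.6,0.0,-0.0,-0.053,0]]
[[42.0,-33.8,10.6,0.0,-0.0,-0.059,0],[43.9,-31.3,10.7,0.0,-0.0,-0.058,0],[45.6,-28.7,10.6,0.0,-0.0,-0.059,0],[47.2,-25.9,10.6,0.0,-0.0,-0.059,0],[48.7,-23.1,10.6,0.0,-0.0,-0.059,0],[50.0,-20.2,10.7,0.0,-0.0,-0.058,0],[51.0,-17.3,10.6,0.0,-0.0,-0.059,0],[52.0,-14.2,10.6,0.0,-0.0,-0.059,0]]
[[-0.0,-0.0,35.0,0.0,-0.0,0.0,0],[-0.0,-0.0,35.0,0.0,-0.0,0.0,0]]
```

```bash
python3 -m handwheel '[[43.4,-40.2,-1.6,0,0,-0.053,0],[45.6,-37.8,-1.5,0,0,-0.053,0],[47.4,-35.3,-1.6,0,0,-0.054,0],[49.3,-32.8,-1.5,0,0,-0.053,0],[51,-30,-1.6,0,0,-0.053,0],[52.4,-27.4,-1.6,0,0,-0.053,0],[53.9,-24.5,-1.6,0,0,-0.053,0],[55.1,-21.6,-1.5,0,0,-0.054,0],[56.1,-18.6,-1.6,0,0,-0.053,0],[57.1,-15.6,-1.6,0,0,-0.053,0]]'
python3 -m handwheel '[[42,-33.8,10.6,0,0,-0.059,0],[43.9,-31.3,10.7,0,0,-0.058,0],[45.6,-28.7,10.6,0,0,-0.059,0],[47.2,-25.9,10.6,0,0,-0.059,0],[48.7,-23.1,10.6,0,0,-0.059,0],[50,-20.2,10.7,0,0,-0.058,0],[51,-17.3,10.6,0,0,-0.059,0],[52,-14.2,10.6,0,0,-0.059,0],[0,0,35,0,0,0,0],[0,0,0,0,0,0,0]]'
python3 - <<'E'
from h import *
p,R=pose(); print(p,R.as_matrix())
plan(p,R,np.array([511,340,50.]),Rd(-.28),2)
d=cam("side"); cv2.imwrite("pics/s1.png",cv2.resize(d["frame"][180:400,150:410],(780,660))[:600])
E
```

```text
t: 1.45
ee_pos: [480.9, -88.5, 215.4]
orientation: [2.879, 1.256, 0.001]
ft_force: [-0.4, 0.3, 0.3]
width: 88.0
grasp_force: 0.0
t: 2.7
ee_pos: [508.8, 338.9, 92.6]
orientation: [-2.508, -1.891, 0.009]
ft_force: [-0.4, 0.2, 0.2]
width: 87.6
grasp_force: 0.0
[508.82451317 338.91469785  92.56228591] [[ 0.27530971  0.96134287 -0.00494538]
 [ 0.96134517 -0.27532703 -0.00323967]
 [-0.00447603 -0.0038623  -0.99998252]]
[[0.9,1.0,21.3,-0.002,0.002,0.001,0],[0.9,0.9,21.3,-0.002,0.002,0.0,0]]
```

```bash
python3 -m handwheel '[[1,2,40,-0.004,0.004,0,0],[0,0,30,0,0,0,0],[0,0,10,0,0,0,0],[0,0,0,0,0,0,0],[0,0,0,0,0,0,0]]'
python3 - <<'E'
from h import *
print(pose()[0])
d=cam("side"); cv2.imwrite("pics/s1.png",cv2.resize(d["frame"][200:400,150:410],(780,600)))
E
```

```text
t: 3.38
ee_pos: [514.6, 340.6, 16.8]
orientation: [2.509, 1.889, 0.013]
ft_force: [-0.1, 0.1, 0.2]
width: 87.9
grasp_force: 0.0
[514.56361019 340.62917824  16.80246414]
```

View pics/s1.png

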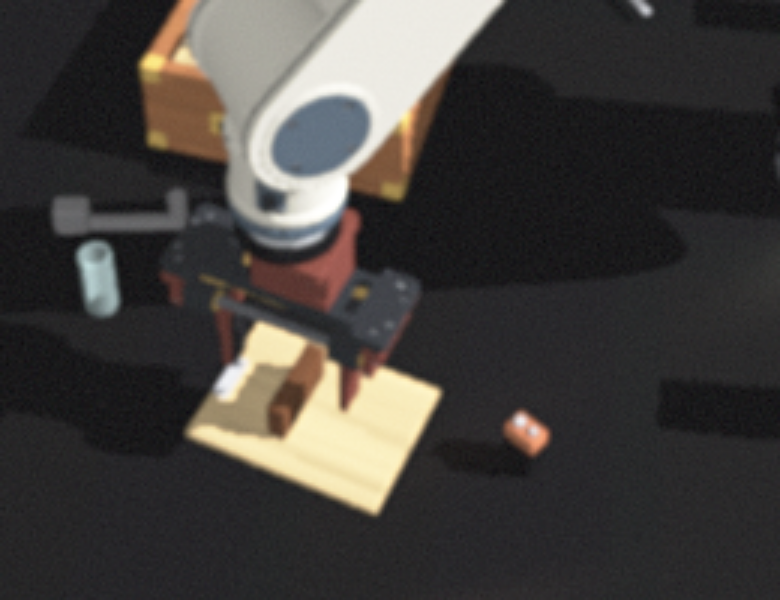

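The fingers straddle the bar: tips at about (225,365) and (345,408), bar centre near (300,390). They sit a few mm too far toward the front, so I'll shift back, lower slightly and close.

```bash
python3 -m handwheel '[[0,-5,4,0,0,0,0],[0,0,0,0,0,0,0.3],[0,0,0,0,0,0,1],[0,0,0,0,0,0,1],[0,0,0,0,0,0,1],[0,0,0,0,0,0,1],[0,0,0,0,0,0,1]]'
```

```text
t: 4.3
ee_pos: [508.7, 341.6, 11.1]
orientation: [2.509, 1.889, 0.009]
ft_force: [0.3, 0.5, -0.0]
width: 31.2
grasp_force: 0.0
```

```bash
python3 -m handwheel '[[0,0,0,0,0,0,1],[0,0,0,0,0,0,1],[0,0,0,0,0,0,1],[0,0,0,0,0,0,1]]'; python3 -m handwheel '[[0,0,-20,0,0,0,1],[0,0,-30,0,0,0,1],[0,0,-30,0,0,0,1],[0,0,-40,0,0,0,1],[0,0,-40,0,0,0,1],[0,0,0,0,0,0,1]]'
cat > m2.py <<'E'
from h import *
o=sensors.get_obs(); print(o["ee_pos"],o["ft_force"],o["width"],o["grasp_force"]); p,R=pose(); print(R.as_matrix())
E
python3 m2.py
```

```text
t: 4.8
ee_pos: [508.8, 341.6, 11.2]
orientation: [2.509, 1.889, 0.009]
ft_force: [0.5, -0.2, -0.0]
width: 15.6
grasp_force: 30.0
t: 5.55
ee_pos: [509.9, 342.5, 175.9]
orientation: [2.509, 1.889, 0.021]
ft_force: [0.8, 0.5, -2.0]
width: 15.3
grasp_force: 30.0
[509.85546575 342.46720068 175.85349526] [ 0.76961455  0.45381378 -1.97150342] 15.261567393208212 29.997824728488922
[[ 0.27627761  0.96101171  0.01127719]
 [ 0.9610286  -0.27636325  0.00688422]
 [ 0.00973241  0.00893574 -0.99991271]]
```

```bash
cat >> h.py <<'E'
YAW=-.133; O=np.array([559.33,-59.49]); X0=-1.0
def c2w(c):
    r=Rn.from_euler("z",YAW).apply(c); return r+[O[0],O[1],0]
def w2c(w): return Rn.from_euler("z",-YAW).apply(np.array(w)-[O[0],O[1],0])
HOOK=np.array([X0,-95,11.2]); FRONT=np.array([X0,65,11.2])
def tcp_for(hook_case,tilt,yaw=YAW):
    R=Rd(yaw,tilt); return c2w(np.array(hook_case,float))-R.apply(HOOK),R
def stat():
    p,R=pose(); o=sensors.get_obs(); Z=(R*Rd(0).inv()).as_matrix()
    print("hook",w2c(p+R.apply(HOOK)).round(1),"front",w2c(p+R.apply(FRONT)).round(1),"tilt",round(float(np.arcsin(Z[2,0])),3),"roll",round(float(Z[2,1]),3),"yaw",round(float(np.arctan2(Z[1,0],Z[0,0])),3),
    "F case",Rn.from_euler("z",-YAW).apply(o["ft_force"]).round(1),"M",Rn.from_euler("z",-YAW).apply(o["moment"]).round(2),"t",round(o["t"],2),"w",round(o["width"],1))
E
python3 - <<'E'
from h import *
stat(); p,R=pose()
p1,R1=tcp_for((-55,71.7,120),.15)
plan(p,R,p1,R1,8,1); print(p1)
E
```

```text
hook [-196.3  404.9  163.8] front [-38.1 381.4 165.2] tilt 0.009 roll 0.01 yaw -0.28 F case [ 0.7  0.6 -2. ] M [-0.03 -0.05  0.03] t 5.55 w 15.3
[[-36.9,23.1,3.7,-0.018,0.0,-0.018,1],[-37.4,22.3,4.0,-0.017,0.001,-0.019,1],[-37.8,21.5,4.5,-0.018,-0.0,-0.018,1],[-38.1,20.8,4.8,-0.017,0.0,-0.019,1],[-38.6,20.0,5.1,-0.018,0.0,-0.018,1],[-38.9,19.2,5.5,-0.017,0.001,-0.019,1],[-39.2,18.3,5.8,-0.018,-0.0,-0.018,1],[-39.6,17.5,6.1,-0.017,0.0,-0.018,1]]
[605.90110784   7.62702937 145.27085866]
```

```bash
python3 -m handwheel '[[-36.9,23.1,3.7,-0.018,0,-0.018,1],[-37.4,22.3,4,-0.017,0.001,-0.019,1],[-37.8,21.5,4.5,-0.018,0,-0.018,1],[-38.1,20.8,4.8,-0.017,0,-0.019,1],[-38.6,20,5.1,-0.018,0,-0.018,1],[-38.9,19.2,5.5,-0.017,0.001,-0.019,1],[-39.2,18.3,5.8,-0.018,0,-0.018,1],[-39.6,17.5,6.1,-0.017,0,-0.018,1],[0,0,0,0,0,0,1],[0,0,0,0,0,0,1]]'
python3 - <<'E'
from h import *
stat()
d=cam("top"); s=cam("side"); cv2.imwrite("pics/t2raw.png",d["frame"]);cv2.imwrite("pics/s2raw.png",s["frame"])
a=cv2.resize(d["frame"][110:250,210:360],(400,373),interpolation=cv2.INTER_CUBIC); b=cv2.resize(s["frame"][155:275,180:325],(400,331),interpolation=cv2.INTER_CUBIC)
im=np.zeros((373,800,3),np.uint8); im[:373,:400]=a; im[:331,400:]=b; im=cv2.resize(im,(800,373)); cv2.imwrite("pics/two2.png",im)
E
```

```text
t: 6.8
ee_pos: [602.9, 6.4, 140.7]
orientation: [2.279, 1.993, 0.137]
ft_force: [-0.6, -0.6, -2.1]
width: 15.7
grasp_force: 30.0
hook [-58.   70.1 116.2] front [100.4  70.  138.9] tilt 0.143 roll -0.005 yaw -0.133 F case [-0.5 -0.7 -2.1] M [-0.04 -0.04 -0.01] t 6.8 w 15.7
```

View pics/two2.png

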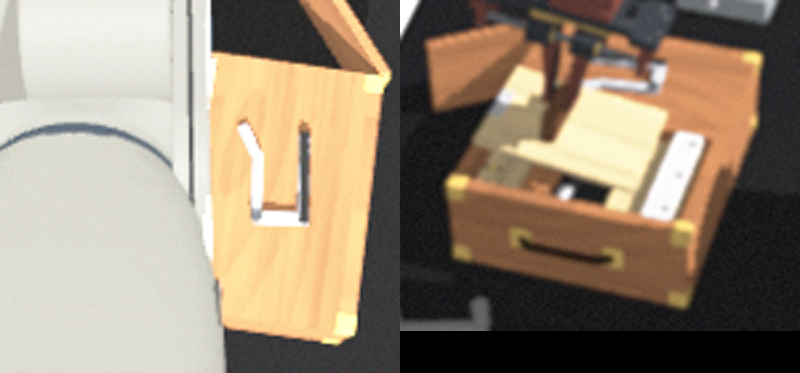

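The arm hides the bay in the top view. The side view shows the tilted cover above the bay, with its hook edge near (650,145) and the lip at (675,175). I'll enlarge the side view to check the lateral offset.

Run:
```python
import cv2
from h import *
a=cv2.imread("pics/s2raw.png"); cv2.imwrite("pics/s2big.png",cv2.resize(a[165:265,190:320],(780,600),interpolation=cv2.INTER_CUBIC))
s=cam("side")
p,R=pose()
g=lambda c:((proj(s,c)-[190,165])*6).round(0).tolist()
print("cover top corners pred (hook+y,hook-y,front+y,front-y)",g(p+R.apply([[X0+60,-95,5.2],[X0-60,-95,5.2],[X0+60,65,5.2],[X0-60,65,5.2]])))
print("case rim pred ++,-+,--, bay wall -134/6 at lip tip",g([c2w(np.array(c,float)) for c in [(120,148,100),(-120,148,100),(-120,-148,100),(-71,134,100),(-71,6,100),(-99,134,100),(-99,6,100)]]))
```

```text
cover top corners pred (hook+y,hook-y,front+y,front-y) [[441.0, 349.0], [517.0, 182.0], [94.0, 240.0], [191.0, 82.0]]
case rim pred ++,-+,--, bay wall -134/6 at lip tip [[44.0, 333.0], [567.0, 441.0], [722.0, 51.0], [467.0, 398.0], [546.0, 219.0], [529.0, 410.0], [604.0, 230.0]]
```

View pics/s2big.png

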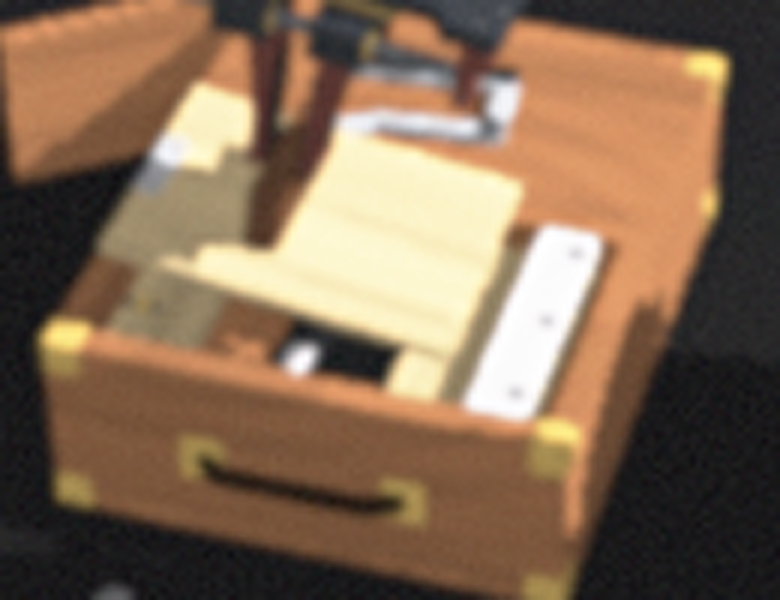

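The enlarged view shows the cover's hook corners at (523,183) and (450,350), and the lip's far tip corner at (540,226). That agrees with my estimate to within about 1–2 raw pixels, with the lip perhaps 2–4 mm further toward +x and +y. I'll lower by feel.

Run:
```python
from h import *
stat(); p,R=pose()
p,R=plan(p,R,*tcp_for((-52,71.5,104),.15),2,1)
p,R=plan(p,R,*tcp_for((-52,71.5,92),.15),3,1)
```

```text
hook [-57.6  70.8 116.5] front [100.7  71.1 139.4] tilt 0.144 roll -0.005 yaw -0.131 F case [-0.2 -0.5 -0.5] M [-0.01 -0.01  0.03] t 6.95 w 15.4
[[0.3,1.8,6.3,-0.003,0.002,0.001,1],[0.2,1.9,6.3,-0.003,0.003,0.001,1]]
[[-0.0,-0.6,4.0,-0.0,-0.0,-0.0,1],[-0.0,-0.6,3.9,-0.0,-0.0,-0.0,1],[-0.0,-0.6,4.0,-0.0,-0.0,-0.0,1]]
```

```bash
python3 -m handwheel '[[0.3,1.8,6.3,-0.003,0.002,0.001,1],[0.2,1.9,6.3,-0.003,0.003,0.001,1],[0,0,0,0,0,0,1]]'; python3 -c "from h import *;stat()"; python3 -m handwheel '[[0,-0.6,4,0,0,0,1],[0,-0.6,4,0,0,0,1],[0,-0.6,4,0,0,0,1],[0,0,0,0,0,0,1],[0,0,0,0,0,0,1]]'; python3 -c "from h import *;stat()"
```

```text
t: 7.32
ee_pos: [608.9, 6.1, 128.5]
orientation: [2.279, 1.991, 0.149]
ft_force: [0.9, 0.3, -1.2]
width: 15.6
grasp_force: 30.0
hook [-51.9  70.7 103.4] front [106.4  70.5 127.1] tilt 0.149 roll 0.0 yaw -0.134 F case [ 0.9  0.4 -1.2] M [-0.02  0.    0.05] t 7.33 w 15.6
t: 7.95
ee_pos: [609.3, 5.9, 117.3]
orientation: [2.278, 1.99, 0.15]
ft_force: [0.2, 0.7, -0.7]
width: 15.3
grasp_force: 30.0
hook [-51.4  70.6  92. ] front [106.8  70.3 116. ] tilt 0.15 roll 0.0 yaw -0.135 F case [ 0.1  0.7 -0.7] M [-0.01  0.02 -0.01] t 7.95 w 15.3
```

```bash
for i in 1 2 3; do :; done; python3 -m handwheel '[[0.5,-0.4,3,0,0,0,1],[0,-0.3,2,0,0,0,1],[0,0,0,0,0,0,1]]'; python3 -c "from h import *;stat()"; python3 -m handwheel '[[0,-0.2,1.3,0,0,0,1],[0,0,0,0,0,0,1],[0,0,0,0,0,0,1]]'; python3 -c "from h import *;stat()"; python3 -m handwheel '[[0,-0.2,1,0,0,0,1],[0,0,0,0,0,0,1],[0,0,0,0,0,0,1]]'; python3 -c "from h import *;stat()"
```

```text
t: 8.32
ee_pos: [609.2, 6.4, 112.0]
orientation: [2.278, 1.991, 0.15]
ft_force: [0.7, 0.6, -0.8]
width: 15.8
grasp_force: 30.0
hook [-51.6  71.1  86.7] front [106.7  70.8 110.6] tilt 0.15 roll 0.0 yaw -0.135 F case [ 0.6  0.7 -0.8] M [ 0.04 -0.04  0.03] t 8.32 w 15.8
t: 8.7
ee_pos: [609.4, 6.4, 110.9]
orientation: [2.278, 1.99, 0.15]
ft_force: [0.2, 0.9, -0.8]
width: 15.9
grasp_force: 30.0
hook [-51.4  71.1  85.6] front [106.8  70.8 109.6] tilt 0.15 roll 0.0 yaw -0.135 F case [ 0.1  0.9 -0.8] M [-0.03  0.   -0.02] t 8.7 w 15.9
t: 9.07
ee_pos: [609.3, 6.4, 109.9]
orientation: [2.278, 1.99, 0.15]
ft_force: [0.4, -0.0, -1.2]
width: 15.7
grasp_force: 30.0
hook [-51.4  71.1  84.6] front [106.8  70.8 108.5] tilt 0.15 roll 0.0 yaw -0.135 F case [ 0.4  0.  -1.2] M [-0.02  0.04  0.02] t 9.07 w 15.7
```

```bash
for k in 1; do python3 -m handwheel '[[0,-0.1,0.7,0,0,0,1],[0,0,0,0,0,0,1]]' >/dev/null; done; python3 -c "from h import *;stat()"; python3 -m handwheel '[[0,-0.1,0.7,0,0,0,1],[0,0,0,0,0,0,1]]'>/dev/null; python3 -c "from h import *;stat()"; python3 -m handwheel '[[0,-0.1,0.7,0,0,0,1],[0,0,0,0,0,0,1]]'>/dev/null; python3 -c "from h import *;stat()"
```

```text
hook [-51.5  71.1  83.8] front [106.7  70.8 107.7] tilt 0.15 roll 0.0 yaw -0.135 F case [-0.1 -0.3 -1.6] M [-0.03  0.   -0.04] t 9.32 w 15.4
hook [-51.2  71.1  83.2] front [106.9  70.8 107.2] tilt 0.151 roll 0.0 yaw -0.135 F case [ 0.3  0.1 -0.3] M [-0.05 -0.04 -0.01] t 9.57 w 15.7
hook [-50.9  71.1  82.7] front [107.2  70.8 106.8] tilt 0.151 roll 0.0 yaw -0.135 F case [ 0.2 -1.1  1.8] M [-0.13 -0.11  0.02] t 9.82 w 15.4
```

```bash
python3 -m handwheel '[[0,-4,-1.1,0,0,0,1],[0,-4,-0.6,0,0,0,1],[0,-4,-0.6,0,0,0,1],[0,-3,-0.45,0,0,0,1],[0,0,0,0,0,0,1]]'>/dev/null; python3 -c "from h import *;stat()"; python3 -m handwheel '[[0,-2,-0.3,0,0,0,1],[0,0,0,0,0,0,1]]'>/dev/null; python3 -c "from h import *;stat()"; python3 -m handwheel '[[0,-2,-0.3,0,0,0,1],[0,0,0,0,0,0,1]]'>/dev/null; python3 -c "from h import *;stat()"
```

```text
hook [-67.3  71.1  82.9] front [ 90.9  70.9 106.7] tilt 0.149 roll 0.0 yaw -0.135 F case [-0.1  0.   1.9] M [ 0.05  0.13 -0.03] t 10.45 w 15.5
hook [-68.8  71.1  82.9] front [ 89.4  70.9 106.8] tilt 0.15 roll 0.0 yaw -0.135 F case [0.7 0.7 1.2] M [ 0.02 -0.06  0.03] t 10.7 w 15.7
hook [-70.9  71.1  82.9] front [ 87.3  70.8 106.9] tilt 0.15 roll 0.0 yaw -0.135 F case [ 1.1 -0.6  0.3] M [-0.04 -0.12  0.  ] t 10.95 w 15.4
```

```bash
python3 -m handwheel '[[0,-2,-0.3,0,0,0,1],[0,0,0,0,0,0,1]]'>/dev/null; python3 -c "from h import *;stat()"; python3 -m handwheel '[[0,-2,-0.3,0,0,0,1],[0,0,0,0,0,0,1]]'>/dev/null; python3 -c "from h import *;stat()"; python3 -m handwheel '[[0,-2,-0.3,0,0,0,1],[0,0,0,0,0,0,1]]'>/dev/null; python3 -c "from h import *;stat()"
```

```text
hook [-73.   71.1  82.9] front [ 85.2  70.8 106.8] tilt 0.15 roll 0.0 yaw -0.135 F case [ 1. -0.  1.] M [ 0.01 -0.07 -0.07] t 11.2 w 15.7
hook [-75.   71.1  82.9] front [ 83.2  70.8 106.8] tilt 0.15 roll 0.0 yaw -0.135 F case [ 0.3 -0.5  1.1] M [ 0.01 -0.02  0.03] t 11.45 w 15.8
hook [-77.   71.1  82.9] front [ 81.2  70.8 106.8] tilt 0.15 roll 0.0 yaw -0.135 F case [ 0.5 -0.2  0.8] M [ 0.    0.01 -0.  ] t 11.7 w 15.8
```

```bash
for i in 1; do python3 -m handwheel '[[0,-2,-0.3,0,0,0,1],[0,0,0,0,0,0,1]]'>/dev/null; python3 -c "from h import *;stat()"; done; python3 -m handwheel '[[0,-1.5,-0.2,0,0,0,1],[0,0,0,0,0,0,1]]'>/dev/null; python3 -c "from h import *;stat()"; python3 -m handwheel '[[0,-1.5,-0.2,0,0,0,1],[0,0,0,0,0,0,1]]'>/dev/null; python3 -c "from h import *;stat()"
```

```text
hook [-79.1  71.1  82.9] front [ 79.1  70.9 106.8] tilt 0.15 roll 0.0 yaw -0.135 F case [0.7 0.5 1.2] M [ 0.03 -0.04 -0.02] t 11.95 w 15.9
hook [-80.4  71.1  82.9] front [ 77.8  70.9 106.8] tilt 0.15 roll 0.0 yaw -0.135 F case [ 0.7 -0.1  0.7] M [-0.06 -0.04 -0.02] t 12.2 w 15.8
hook [-82.   71.1  82.9] front [ 76.2  70.9 106.8] tilt 0.15 roll 0.0 yaw -0.135 F case [1.3 0.  1.2] M [ 0.02 -0.04  0.02] t 12.45 w 15.5
```

```bash
python3 -m handwheel '[[0,-1.5,-0.2,0,0,0,1],[0,0,0,0,0,0,1]]'>/dev/null; python3 -c "from h import *;stat()"; python3 -m handwheel '[[0,-1,-0.15,0,0,0,1],[0,0,0,0,0,0,1]]'>/dev/null; python3 -c "from h import *;stat()"; python3 -m handwheel '[[0,-1,-0.15,0,0,0,1],[0,0,0,0,0,0,1]]'>/dev/null; python3 -c "from h import *;stat()"
```

```text
hook [-82.5  71.3  83.1] front [ 75.7  71.1 107.4] tilt 0.152 roll 0.001 yaw -0.135 F case [3.9 0.8 1.7] M [ 0.07 -0.61  0.04] t 12.7 w 15.6
hook [-82.6  71.4  83.3] front [ 75.5  71.1 107.8] tilt 0.154 roll 0.001 yaw -0.135 F case [5.  1.4 2.4] M [ 0.1  -1.    0.05] t 12.95 w 15.4
hook [-82.8  71.4  83.6] front [ 75.3  71.2 108.3] tilt 0.155 roll 0.001 yaw -0.135 F case [ 7.8 -0.1  2.4] M [ 0.05 -1.38  0.08] t 13.2 w 15.6
```

```bash
python3 - <<'E'
from h import *
a=tcp_for((-82.5,71,84),.15); plan(*a,*tcp_for((-82.5,71,84),.11),2,1)
E
python3 -m handwheel '[[0,0.6,0,0,0,0,1],[0,0,0,0,0,0,1]]'>/dev/null; python3 -c "from h import *;stat()"
```

```text
[[0.0,0.2,1.9,0.02,0.0,0.0,1],[0.0,0.2,1.9,0.02,-0.0,-0.0,1]]
hook [-82.7  71.4  83.5] front [ 75.4  71.1 108. ] tilt 0.154 roll 0.001 yaw -0.135 F case [6.7 0.9 1.7] M [ 0.1  -1.13  0.04] t 13.45 w 15.5
```

```bash
python3 -m handwheel '[[0,0.2,1.9,0.02,0,0,1],[0,0.2,1.9,0.02,0,0,1],[0,0,0,0,0,0,1]]'>/dev/null; python3 -c "from h import *;stat()"; python3 -m handwheel '[[0,0.1,0.95,0.01,0,0,1],[0,0,0,0,0,0,1]]'>/dev/null; python3 -c "from h import *;stat()"
```

```text
hook [-82.8  71.4  83.2] front [ 76.1  71.1 101.3] tilt 0.113 roll 0.001 yaw -0.135 F case [6.1 0.9 2.8] M [ 0.14 -1.07  0.06] t 13.82 w 15.5
hook [-82.9  71.4  83.4] front [76.2 71.1 99.9] tilt 0.104 roll 0.001 yaw -0.135 F case [6.4 0.4 2. ] M [ 0.15 -1.03  0.1 ] t 14.07 w 15.7
```

```bash
python3 -m handwheel '[[0,0.7,0.95,0.01,0,0,1],[0,0,0,0,0,0,1]]'>/dev/null; python3 -c "from h import *;stat()"; python3 -m handwheel '[[0,0.1,0.95,0.01,0,0,1],[0,0,0,0,0,0,1]]'>/dev/null; python3 -c "from h import *;stat()"; python3 -m handwheel '[[0,0.1,0.95,0.01,0,0,1],[0,0,0,0,0,0,1]]'>/dev/null; python3 -c "from h import *;stat()"
```

```text
hook [-83.1  71.4  83.5] front [76.2 71.1 98.2] tilt 0.092 roll 0.001 yaw -0.135 F case [3.7 1.4 5.5] M [ 0.18 -0.74 -0.01] t 14.32 w 15.6
hook [-83.1  71.4  83.3] front [76.4 71.1 96.5] tilt 0.082 roll 0.001 yaw -0.135 F case [5.  0.7 5.2] M [ 0.35 -0.95  0.06] t 14.57 w 15.3
hook [-83.1  71.4  83.1] front [76.5 71.1 94.7] tilt 0.072 roll 0.001 yaw -0.135 F case [4.9 1.2 3.3] M [ 0.31 -1.05  0.09] t 14.82 w 15.7
```

```bash
python3 -m handwheel '[[0,0.1,0.95,0.01,0,0,1],[0,0.1,0.95,0.01,0,0,1],[0,0,0,0,0,0,1]]'>/dev/null; python3 -c "from h import *;stat()"; python3 -m handwheel '[[0,0.1,0.95,0.01,0,0,1],[0,0.1,0.95,0.01,0,0,1],[0,0,0,0,0,0,1]]'>/dev/null; python3 -c "from h import *;stat()"
```

```text
hook [-83.2  71.4  83. ] front [76.6 71.1 91.4] tilt 0.052 roll 0.001 yaw -0.135 F case [5.9 2.  1.8] M [ 0.19 -1.05  0.06] t 15.2 w 15.5
hook [-83.2  71.4  82.8] front [76.7 71.1 88. ] tilt 0.032 roll 0.001 yaw -0.135 F case [7.3 2.2 0.7] M [ 0.29 -1.15  0.06] t 15.57 w 15.6
```

```bash
python3 -m handwheel '[[0,0.8,0.95,0.01,0,0,1],[0,0.1,0.95,0.01,0,0,1],[0,0,0,0,0,0,1]]'>/dev/null; python3 -c "from h import *;stat()"; python3 -m handwheel '[[0,0.1,0.95,0.01,0,0,1],[0,0,0,0,0,0,1]]'>/dev/null; python3 -c "from h import *;stat()"
```

```text
hook [-83.3  71.3  82.9] front [76.7 71.1 84.6] tilt 0.01 roll 0.001 yaw -0.135 F case [4.4 2.2 2.9] M [ 0.29 -0.76  0.04] t 15.95 w 15.6
hook [-83.7  71.4  83.9] front [76.3 71.1 83.9] tilt 0.0 roll 0.001 yaw -0.135 F case [ 1.1  1.4 11.6] M [ 0.3  -0.25 -0.03] t 16.2 w 15.7
```

```bash
python3 -m handwheel '[[0,0.3,-1,0,0,0,1],[0,0,0,0,0,0,1]]'>/dev/null; python3 -c "from h import *;stat()"; python3 -m handwheel '[[0,0,0,0,0,0,0.55],[0,0,0,0,0,0,0.55],[0,0,0,0,0,0,0.55],[0,0,0,0,0,0,0.55]]'; python3 -c "from h import *;stat()
s=cam('side'); cv2.imwrite('pics/s3.png',cv2.resize(s['frame'][165:265,190:320],(780,600),interpolation=cv2.INTER_CUBIC))"
```

```text
hook [-83.7  71.2  84. ] front [76.3 71.  83.9] tilt -0.0 roll 0.0 yaw -0.135 F case [2.4 2.  3.9] M [ 0.4  -0.49  0.03] t 16.45 w 15.1
t: 16.95
ee_pos: [580.2, 10.2, 95.0]
orientation: [-2.366, -2.066, 0.0]
ft_force: [-0.6, 0.1, -1.1]
width: 39.4
grasp_force: 0.0
hook [-83.6  71.   83.8] front [76.4 70.7 83.7] tilt -0.001 roll 0.0 yaw -0.135 F case [-0.6  0.  -1.1] M [ 0.07 -0.04 -0.01] t 16.95 w 39.4
```

View pics/s3.png

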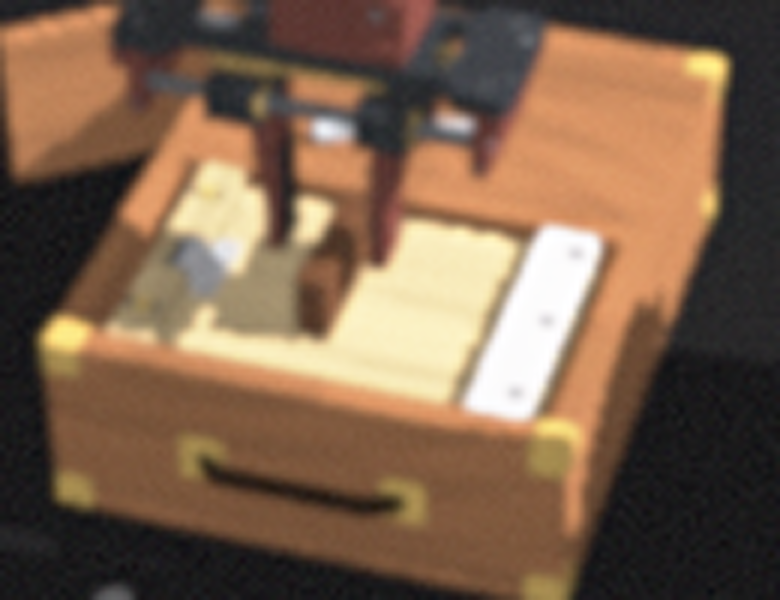

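The cover lies flat in the bay, its plain edge under the white lip at (500,310) and the roller over its strike plate at (205,260). The fingers are open and off the bar, so I'll retreat straight up and check once more.

```bash
python3 -m handwheel '[[0,0,-10,0,0,0,0.55],[0,0,-30,0,0,0,0.55],[0,0,-40,0,0,0,0.55],[0,0,-40,0,0,0,0.55],[0,0,0,0,0,0,0.55],[0,0,0,0,0,0,0.55]]'; python3 -c "
from h import *
s=cam('side'); a=cv2.imread('pics/s3.png'); cv2.imwrite('pics/s4.png',cv2.resize(s['frame'][165:265,190:320],(780,600),interpolation=cv2.INTER_CUBIC))"
```

```text
t: 17.75
ee_pos: [580.1, 10.2, 215.2]
orientation: [-2.366, -2.067, -0.0]
ft_force: [0.4, 0.4, 0.1]
width: 39.6
grasp_force: 0.0
```

View pics/s4.png

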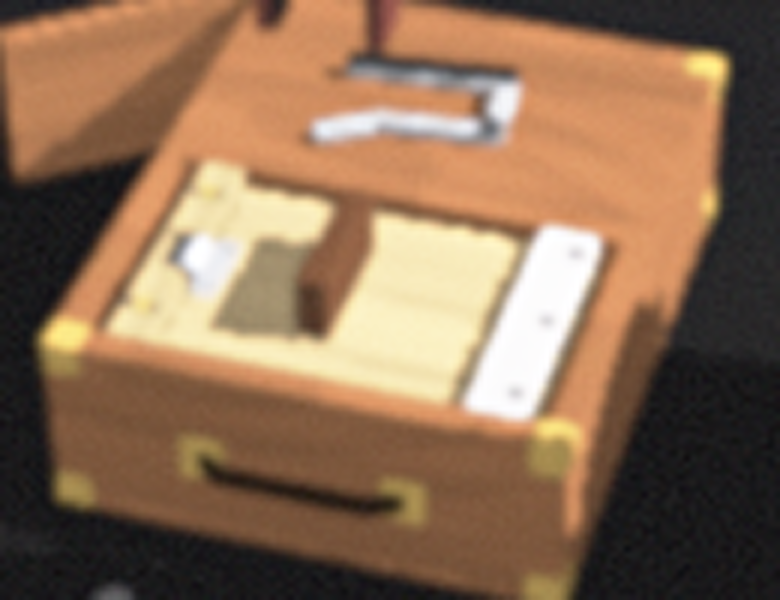

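The cover still lies flat below the rims, its edge under the lip (about 500,310) and the roller over the strike plate (about 205,255). The capo is where it was and the gripper is clear.

```bash
python3 -c "
from workcell import ctrl
print(ctrl.close_job())"
```

```text
the job is handed in; nothing more can be done
None
```

The cover is seated flat in the bay with its plain edge home under the lip and its front past the roller; it is released, the gripper is clear, and the job was handed in after about 18 s of the 46 s allowed (no verdict came back).

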